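# Sort the mixed-up weight tubs into their bays

### The job

The four blue tubs on the balancing counter were put back in the wrong bays after refilling. Using the spare bay (the one with the blank plate) as a free spot, rearrange them so that each tub stands flat and square in the bay whose front plate carries a sample of what the tub holds. Keep the tubs upright so that nothing spills, and leave the gauge, valve tool and weight remover where they lie.

Things in the scene. Friction and masses are not known exactly. Their poses are not given: they have to be found in the camera images.
- tub_short: Loose open blue tub, full to just below the rim of short clip-on zinc weights (each about 27 mm long, 10 thick, with a bright steel clip), which stay in. Outside like the other tubs: 56 mm along x (short side, to grip across), 66 mm along y, 60 mm tall, 0.2 to 0.4 kg. Origin at the centre of its underside, z up.
- tub_long: Loose open blue tub, full to just below the rim of long clip-on zinc weights (bowed bars, each about 54 mm long, 10 thick, with a bright steel clip in the middle), which stay in. Outside like the other tubs: 56 mm along x (short side, to grip across), 66 mm along y, 60 mm tall, 0.2 to 0.4 kg. Origin at the centre of its underside, z up.
- tub_strip: Loose open blue tub, full to just below the rim of flat stick-on weight strips (each 60 x 26 mm: three zinc squares on white backing paper), which stay in. Outside like the other tubs: 56 mm along x (short side, to grip across), 66 mm along y, 60 mm tall, 0.2 to 0.4 kg. Origin at the centre of its underside, z up.
- tub_valve: Loose open blue tub, full to just below the rim of black rubber snap-in tyre valves (each 42 mm long, round foot 19 mm, brass stem), which stay in. Outside like the other tubs: 56 mm along x (short side, to grip across), 66 mm along y, 60 mm tall, 0.2 to 0.4 kg. Origin at the centre of its underside, z up.
- sample_short: Fixed white plastic plate, 30 mm (x) by 72 mm (y), on the tray's front ledge, carrying one short clip-on zinc weight, 27 mm long: what belongs in the bay behind it. Origin at the centre of its underside, level with the bay floor; top at most 18 mm above. The middle of its bay lies 58 mm along the plate's +x (from the front edge into the tray); +y runs along the row.
- sample_long: Fixed white plastic plate, 30 mm (x) by 72 mm (y), on the tray's front ledge, carrying one long clip-on zinc weight, 54 mm long: what belongs in the bay behind it. Origin at the centre of its underside, level with the bay floor; top at most 18 mm above. The middle of its bay lies 58 mm along the plate's +x (from the front edge into the tray); +y runs along the row.
- sample_strip: Fixed white plastic plate, 30 mm (x) by 72 mm (y), on the tray's front ledge, carrying one flat stick-on strip, three zinc squares on white paper: what belongs in the bay behind it. Origin at the centre of its underside, level with the bay floor; top at most 18 mm above. The middle of its bay lies 58 mm along the plate's +x (from the front edge into the tray); +y runs along the row.
- sample_valve: Fixed white plastic plate, 30 mm (x) by 72 mm (y), on the tray's front ledge, carrying one black rubber tyre valve, 42 mm long: what belongs in the bay behind it. Origin at the centre of its underside, level with the bay floor; top at most 18 mm above. The middle of its bay lies 58 mm along the plate's +x (from the front edge into the tray); +y runs along the row.
- blank: Fixed plain white plate before the spare bay, which is empty at the start; size, origin and axes as for the sample plates, middle of the spare bay 58 mm along its +x. The five bays stand in one straight row, 86 mm apart, in a fixed steel tray; each is 74 mm (x) by 82 mm (y) inside; ribs between bays stand 8 mm, front lip 6 mm, back lip 10 mm above the bay floor.
- gauge: Chrome pencil tyre gauge, 155 mm long, lying beyond the tray; origin under its middle. To be left alone.
- valve_tool: Orange-handled valve tool, 155 mm long, lying beyond the tray; origin under its middle. To be left alone.
- remover: Steel wheel weight remover (plier with hammer head), 285 mm long, lying at the right-hand end of the tray; origin under its middle. To be left alone.

How it is judged:
At the end, for the whole second after the job is handed in: Every tub stands in the bay behind the plate with its own kind of part: its middle within 12 mm of the bay's middle both ways, its underside on the bay floor (within 4 mm), upright within 0.06 rad, its short side in line with the plate's x within 0.3 rad, at rest and released (x of tub_short in the frame of sample_short between 0.046 and 0.07 m and y of tub_short in the frame of sample_short between -0.012 and 0.012 m and z of tub_short in the frame of sample_short between -0.004 and 0.004 m and angle between each of tub_short, tub_long, tub_strip, tub_valve's own z axis and vertical below 0.06 rad and angle between the x axis of tub_short and the x axis of sample_short, either way round below 0.3 rad and linear speed of each of tub_short, tub_long, tub_strip, tub_valve below 0.02 m/s and x of tub_long in the frame of sample_long between 0.046 and 0.07 m and y of tub_long in the frame of sample_long between -0.012 and 0.012 m and z of tub_long in the frame of sample_long between -0.004 and 0.004 m and angle between the x axis of tub_long and the x axis of sample_long, either way round below 0.3 rad and x of tub_strip in the frame of sample_strip between 0.046 and 0.07 m and y of tub_strip in the frame of sample_strip between -0.012 and 0.012 m and z of tub_strip in the frame of sample_strip between -0.004 and 0.004 m and angle between the x axis of tub_strip and the x axis of sample_strip, either way round below 0.3 rad and x of tub_valve in the frame of sample_valve between 0.046 and 0.07 m and y of tub_valve in the frame of sample_valve between -0.012 and 0.012 m and z of tub_valve in the frame of sample_valve between -0.004 and 0.004 m and angle between the x axis of tub_valve and the x axis of sample_valve, either way round below 0.3 rad); the robot touches nothing.
It fails at once if a tub is tipped by more than about 35 degrees (angle between any of tub_short, tub_long, tub_strip, tub_valve's own z axis and vertical above 0.6 rad).
It fails at once if the gauge, valve tool or weight remover is moved by more than 20 mm (distance of any of gauge, valve_tool, remover from where it was at the start of the episode above 0.02 m).
It also fails if it takes over 120 s, if anything falls off the work surface, if the arm or the gripper's body presses on something with over 40 N, if the wrist force passes 120 N, or if a joint passes its speed limit or range.

### The arm

A 6-joint arm with a two-finger parallel gripper is mounted at the origin on the work surface. World frame = base frame: x ahead of the robot, y to its left, z up, the work surface at z = 0. Lengths are in m, angles in rad, forces in N, time in s.
With the tool pointing down it reaches from about 0.35 to 0.775 m from the base axis. Payload 7.3 kg.
Tool frame: the origin (TCP) lies at the very end of the fingers, on their centre line; the grasp point (between the pads) lies grip_point_offset behind it (grip_point_offset is the distance from the TCP to the grasp point, in m); z points along the fingers, y is the direction in which the jaws open and shut (so a half turn about z gives the same grasp; the last joint's range is limited). The gripper opens to 92 mm and grips with 3 to 60 N. Pads are 19 mm wide; open, the fingers measure 130 mm over their backs; the gripper's body (75 mm by 190 mm) begins 47 mm behind the grasp point.
Start: joints at [1.037, 0.342, 1.524, -0, 1.275, -0.146], TCP at [0.199, 0.486, 0.227] pointing down, gripper open.
Joint ranges: [-2.53, 2.53], [-0.77, 2.02], [0.04, 2.7], [-1, 4.14], [0.28, 2.66], [-3.11, 3.11]. Speed limits (rad/s): [2.57, 2.57, 3.14, 3.14, 3.14, 3.14].

### API

Orientations are given as [roll, pitch, yaw] about the fixed x, y, z axes, in that order (R = Rz(yaw) Ry(pitch) Rx(roll)).
In Python, from cell import * gives the robot as it stands.
- The arm moves only by the shell command python3 -m inch 'ROWS' [OPENING] [FORCE]. ROWS is JSON, a list that holds one entry, the list of rows, each a list of 4 numbers: the shift along the tool's x, y, z in mm, then the turn about the tool's z in rad. In form: [[[x, y, z, roll], ...]]. A call has 1 to 10 rows; each row shifts and turns the commanded pose from where the row before left it, along the tool's axes as they then stand; what a row does not reach is not made up. A row lasts 1/8 s, in which the tool goes at most 62.5 mm and 10.7 degrees, less where a joint would pass 70% of its speed; a pose out of reach is approached as far as the arm can. A call with a gripper value outside its range is refused whole. OPENING is the closure, from -1 (fully open) to 1 (shut), set as the call begins (- or left out, the last holds). The fingers move at their own pace and stop on an object; FORCE is the grip in N (left out, the last holds). Time passes only in rows, so rows that do not move let the fingers close. It gives the time, the measured TCP pose, the force and the opening at its end, in the units of the state.
- observe(): the state, without advancing time (a new reading comes with each control period).
- read_camera(name): name is "scene" or "top" or "wrist"; returns a dict with "img" (384x512x3 uint8, blue, green, red), "fx", "fy", "cx", "cy" (pixels), "eye" and "rotation" of the camera in the world; the wrist camera has in their place "T_tool_cam" (4x4, takes a point from camera to tool coordinates, whose origin is the TCP and whose axes are the flange's). Camera axes: x right, y down, z forward; pixel columns grow to the right and rows downward; lengths in m; the calibration is good to about 2 mm. The wrist camera is an equidistant fisheye: a pixel r from the principal point sees the ray r / f radians off the axis. A picture is of the moment at which its call begins: read the wrist's pose just before it. There is no depth.
- hand_in(): hands the job in, once; it reports no verdict.
Trained networks look in the newest picture that a camera, given by its name, has taken for a name from the list of things; names that differ only in an ending like _2 or _b are one class to them, and where a whole thing is asked for, a point or a joint stands for the part that bears it (a point fixed in the world has none). Each returns a list of dicts, best first, with "conf" (0 to 1); they miss things now and then, are a little off and sometimes report something else, mostly with a low value. They report only what shows in the picture. A call takes as long as a camera call.
- boxes_of(camera, label): "at" ([row, column] in pixels, amid what is visible of it).
- place_of(camera, label): "at" ([row, column] in pixels: a listed point, or the origin of a listed thing).
The state is a dict: "time": time; "qpos": joint angles; "qvel": joint speeds; "joint_efforts": joint torques, N m; "tool_pos": TCP position; "tool_rot": TCP orientation; "contact_force": force on the tool from outside, world axes, zero at the start; "torque": the same for the moment, N m; "opening": finger opening in m.
Only numpy, scipy, OpenCV 4.12 (cv2) and the standard library are available. Lean on these libraries where they do the work, as an engineer would, in place of code of your own. Each camera call takes 0.05 s, during which the arm holds its last target. There are 200 camera calls.

## Working session

There is one attempt and no reset: what is moved stays moved. The work goes in short steps, Python scripts to look and compute and a shell command to move; the robot and the scene stay as the last step left them, time stands still between calls to the robot, and variables do not carry over. Pictures are saved under pics/ and viewed, about 12 in all and at most 16, crops included, and the job is handed in when it is done.

```bash
ls; mkdir -p pics
python3 - <<'E'
from cell import *
import cv2
print(observe()); print(globals().get('grip_point_offset'))
for n in ("scene","top"):
    c=read_camera(n); cv2.imwrite(f"pics/{n}0.png",c["img"]); print(n,c["fx"],c["fy"],c["cx"],c["cy"],c["eye"],c["rotation"])
    for l in "tub_short tub_long tub_strip tub_valve sample_short sample_long sample_strip sample_valve blank gauge valve_tool remover".split():
        print(l,[(([round(v) for v in d["at"]]),round(d["conf"],2)) for d in place_of(n,l)[:3]])
E
```

```text
pics
{'time': 0.0, 'qpos': array([ 1.03700391e+00,  3.42720078e-01,  1.52503686e+00, -6.47349463e-05,
        1.27534360e+00, -1.45998725e-01]), 'qvel': array([ 9.66236985e-04, -7.30263742e-04, -1.71790796e-03,  1.02064340e-03,
       -1.00012307e-03, -5.28675228e-05]), 'joint_efforts': array([-1.41966043e-04, -4.31243312e+01, -2.44220889e+01,  7.19633955e-02,
        5.57232206e-02, -7.24821189e-05]), 'tool_pos': array([0.19831735, 0.48566744, 0.22603939]), 'tool_rot': array([-3.14009181e+00, -1.58123815e-04,  2.75381774e+00]), 'contact_force': array([-0.3985713 ,  0.51043794, -0.88377356]), 'torque': array([ 0.01147316, -0.00278876, -0.01995649]), 'opening': 0.09177456537368729}
0.0188
scene 488.5212624407202 488.5212624407202 250.0820076547852 194.15828000400015 [1.22898751 0.77165943 0.79621267] [-2.19195551 -0.02404386  2.55395689]
tub_short [([180, 256], 0.88)]
tub_long [([199, 269], 0.75)]
tub_strip [([250, 325], 0.75)]
tub_valve [([213, 288], 0.65)]
sample_short [([204, 309], 0.42)]
sample_long [([241, 345], 0.43)]
sample_strip []
sample_valve [([212, 288], 0.69)]
blank [([228, 326], 0.5)]
gauge [([280, 268], 0.57), ([250, 326], 0.16)]
valve_tool [([215, 204], 0.8), ([244, 343], 0.67)]
remover [([144, 231], 0.67)]
top 359.5627619730228 359.5627619730228 249.89575678781353 189.57416825889862 [ 0.48438608 -0.07917458  0.82269036] [-2.97881899e+00 -2.67655183e-03 -1.54691173e+00]
tub_short [([218, 296], 0.89)]
tub_long []
tub_strip [([205, 148], 0.78), ([218, 259], 0.33)]
tub_valve [([208, 220], 0.84)]
sample_short [([235, 218], 0.95), ([209, 220], 0.44)]
sample_long [([230, 142], 0.91)]
sample_strip [([239, 259], 0.89)]
sample_valve [([242, 299], 0.76)]
blank [([228, 184], 0.75)]
gauge [([136, 156], 0.79)]
valve_tool [([132, 276], 0.71)]
remover [([248, 404], 0.76)]
```

View pics/top0.png

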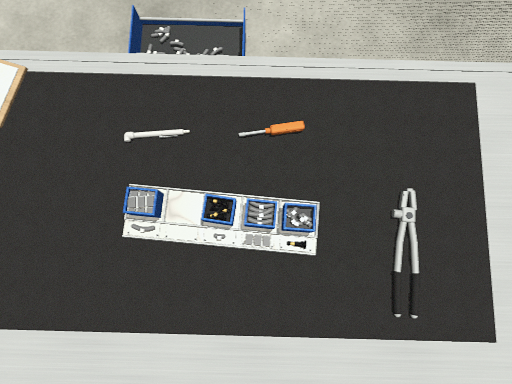

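View pics/scene0.png

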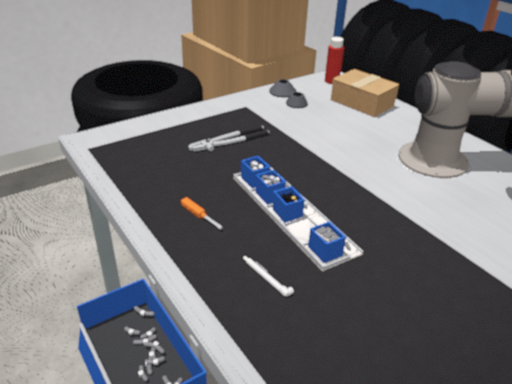

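The top view shows the row of bays, left to right. I list each plate with the tub now behind it:
- long: strip tub (145,201)
- blank: empty (184,205)
- short: valve tub (220,210)
- strip: long tub (261,213)
- valve: short tub (299,217)

The needed changes are two swaps, strip↔long and valve↔short. The tools lie clear of the row. Next I'll measure the geometry.

```bash
cat > h.py <<'E'
from cell import *
import numpy as np, cv2
from scipy.spatial.transform import Rotation as Ro
from scipy.optimize import least_squares
def cam(n):
    c=read_camera(n); R=np.array(c["rotation"]); R=R if R.shape==(3,3) else Ro.from_euler("xyz",R).as_matrix()
    return c,R,np.array(c["eye"])
def ray(C,at):
    c,R,e=C; d=R@np.array([(at[1]-c["cx"])/c["fx"],(at[0]-c["cy"])/c["fy"],1]); return e,d
def onz(C,at,z):
    e,d=ray(C,at); return e+d*(z-e[2])/d[2]
def tri(rs):
    A=0;b=0
    for e,d in rs:
        d=d/np.linalg.norm(d);P=np.eye(3)-np.outer(d,d);A=A+P;b=b+P@e
    return np.linalg.solve(A,b)
E
python3 - <<'E'
from h import *
np.set_printoptions(precision=4,suppress=True)
T=cam("top"); 
LP="sample_long blank sample_short sample_strip sample_valve".split(); LT="tub_strip tub_long tub_valve tub_short".split()
pt={l:place_of("top",l)[:1] for l in LP+LT}
S=cam("scene"); ps={l:place_of("scene",l)[:1] for l in LP+LT}
for l in LP+LT:
    if pt[l]: print(l,"z0.01:",onz(T,pt[l][0]["at"],.01), "tri" ,tri([ray(T,pt[l][0]["at"]),ray(S,ps[l][0]["at"])]) if ps[l] else "")
X=np.array([onz(T,pt[l][0]["at"],.01) for l in LP]); k=np.arange(5)
f=np.polyfit(k,X[:,:2],1); print("step,first",f,np.linalg.norm(f[0]), X[:,:2]-np.outer(k,f[0])-f[1])
# triangulated tray corners read from pictures (top: col,row -> scene): left-front, right-front ends
c=S[0]["img"][140:280,210:380]; cv2.imwrite("pics/sc_crop.png",cv2.resize(c,None,fx=4.5,fy=4.2,interpolation=cv2.INTER_CUBIC))
c=T[0]["img"][175:265,110:330]; cv2.imwrite("pics/top_crop.png",cv2.resize(c,None,fx=3.6,fy=3.6,interpolation=cv2.INTER_CUBIC))
E
```

```text
sample_long z0.01: [0.5191 0.1615 0.01  ] tri [0.5206 0.1605 0.0086]
blank z0.01: [0.5183 0.0716 0.01  ] tri [ 0.5201  0.0746 -0.0109]
sample_short z0.01: [ 0.5161 -0.0117  0.01  ] tri [ 0.51   -0.0059  0.0072]
sample_strip z0.01: [ 0.5039 -0.1002  0.01  ] tri 
sample_valve z0.01: [ 0.4987 -0.1884  0.01  ] tri [ 0.4569 -0.1518 -0.0778]
tub_strip z0.01: [0.5762 0.147  0.01  ] tri [ 0.5754  0.1526 -0.0026]
tub_long z0.01: [ 0.5562 -0.1     0.01  ] tri [ 0.5555 -0.0991  0.005 ]
tub_valve z0.01: [ 0.5763 -0.0117  0.01  ] tri [ 0.57   -0.0077  0.0191]
tub_short z0.01: [ 0.5592 -0.179   0.01  ] tri [ 0.5596 -0.1793  0.0103]
step,first [[-0.0055 -0.0872]
 [ 0.5222  0.1609]] 0.08732703460835814 [[-0.0032  0.0006]
 [ 0.0016 -0.0022]
 [ 0.0048  0.0018]
 [-0.0018  0.0004]
 [-0.0015 -0.0007]]
```

```bash
python3 -m inch '[[[0,0,0,0.178],[0,0,0,0.178],[0,0,0,0.178],[0,0,0,0.178],[0,0,0,0.178],[0,0,0,0.178],[0,0,0,0.178],[0,0,0,0]]]' -1 20; python3 -m inch '[[[-40,34,2,0],[-40,34,2,0],[-40,34,2,0],[-40,34,2,0],[-40,34,2,0],[-40,34,2,0],[-40,34,0,0],[-40,34,0,0],[-40,34,0,0],[-40,32,0,0]]]'; python3 -m inch '[[[-40,32,0,0],[-39,32,0,0],[0,0,0,0],[0,0,0,0]]]'
```

```text
time: 3.3
tool_pos: [0.1985, 0.486, 0.2267]
tool_rot: [3.142, -0.0, 1.509]
contact_force: [0.0, -0.5, 0.3]
opening: 0.0918
time: 4.55
tool_pos: [0.5116, 0.064, 0.2148]
tool_rot: [3.141, -0.0, 1.512]
contact_force: [0.9, 0.4, 0.5]
opening: 0.0915
time: 5.05
tool_pos: [0.5691, -0.017, 0.2144]
tool_rot: [-3.141, -0.001, 1.51]
contact_force: [0.2, 0.3, -0.4]
opening: 0.092
```

View pics/top_crop.png

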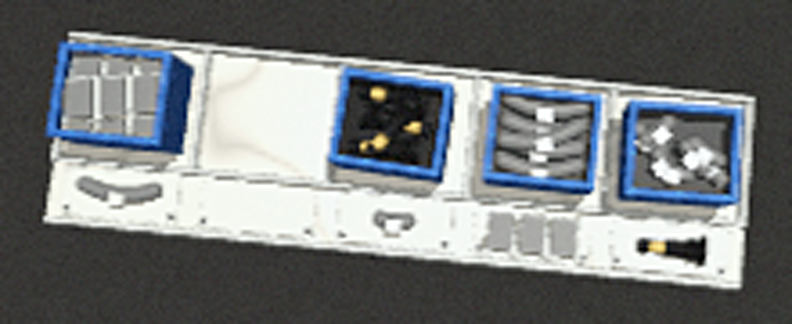

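The crop confirms the assignment: strip, empty, valves, long and short tubs stand behind long, blank, short, strip and valve plates. Next is the wrist view.

```bash
cat >> h.py <<'E'
def wrist():
    o=observe(); c=read_camera("wrist"); return c,o
def wray(W,at):
    c,o=W; R=Ro.from_euler("xyz",o["tool_rot"]).as_matrix(); M=np.array(c["T_tool_cam"])
    v=np.array([at[1]-c["cx"],at[0]-c["cy"]]); f=c["fx"]; t=np.hypot(*v)/f
    d=np.array([*(np.sin(t)*v/(np.hypot(*v)+1e-9)),np.cos(t)])
    return np.array(o["tool_pos"])+R@M[:3,3], R@M[:3,:3]@d
def won(W,at,z):
    e,d=wray(W,at); return e+d*(z-e[2])/d[2]
LP="sample_long blank sample_short sample_strip sample_valve".split(); LT="tub_strip tub_long tub_valve tub_short".split()
E
python3 - <<'E'
from h import *
np.set_printoptions(precision=4,suppress=True)
W=wrist(); cv2.imwrite("pics/w1.png",W[0]["img"]); print(W[0]["T_tool_cam"],W[0]["fx"])
for l in LP+LT:
    for p in place_of("wrist",l)[:2]: print(l,np.round(p["at"]),round(p["conf"],2),won(W,p["at"],.008)[:2])
E
```

```text
[[-0.0005 -0.9631 -0.2693  0.0726]
 [ 1.     -0.0003 -0.0008  0.0014]
 [ 0.0007 -0.2693  0.9631 -0.1593]
 [ 0.      0.      0.      1.    ]] 297.3186396354542
blank [ 96. 205.] 0.55 [0.5165 0.0711]
sample_short [163. 207.] 0.69 [ 0.5114 -0.0128]
sample_strip [225. 210.] 0.79 [ 0.5067 -0.0976]
sample_valve [276. 213.] 0.69 [ 0.501  -0.1795]
tub_strip [ 28. 254.] 0.55 [0.5814 0.1514]
tub_long [228. 253.] 0.92 [ 0.5638 -0.1054]
tub_valve [160. 252.] 0.83 [ 0.5677 -0.013 ]
tub_short [278. 252.] 0.63 [ 0.5568 -0.1857]
```

View pics/w1.png

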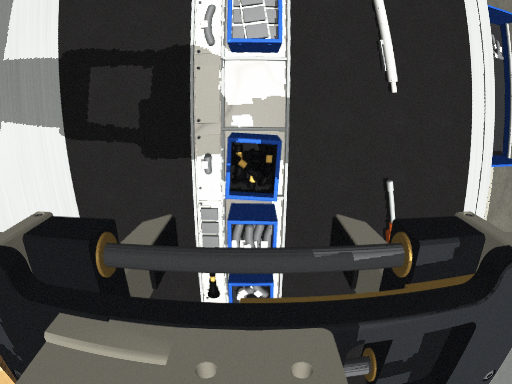

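The wrist view shows the valve tub at about (253,167), with the plates to its left in column 207 and the strip tub at the top. It agrees with the top fit to a few mm. Now the heights by triangulation.

Run:
```python
from h import *
np.set_printoptions(precision=4,suppress=True)
W=wrist(); T=cam("top")
top=dict(blank=(228,184),sample_short=(235,218),sample_strip=(239,259),tub_valve=(208,220),tub_short=(218,296))
for l in top:
    p=place_of("wrist",l)
    if p: print(l,tri([ray(T,top[l]),wray(W,p[0]["at"])]))
print("rim",tri([ray(T,(209.2,218.9)),wray(W,(171,253))]))
g=W[0]["img"].astype(int); m=((g[...,0]>110)&(g[...,0]-g[...,2]>70)).astype(np.uint8)
n,_,s,_=cv2.connectedComponentsWithStats(m)
print(s[s[:,4]>100][1:])
i=W[0]["img"][120:220,180:300]; cv2.imwrite("pics/wc.png",cv2.resize(i,None,fx=5,fy=5,interpolation=cv2.INTER_CUBIC))
```

```text
blank [0.5235 0.0664 0.035 ]
sample_short [ 0.514  -0.0105  0.0152]
sample_strip [ 0.506  -0.1014 -0.0067]
tub_valve [ 0.5713 -0.0103  0.0114]
tub_short [ 0.5578 -0.1847  0.0091]
rim [ 0.5679 -0.0143  0.0618]
[[226   0  56  43 594]
 [225 137  56  64 834]
 [227 220  50  28 388]
 [228 282  45  21 282]]
```

View pics/wc.png

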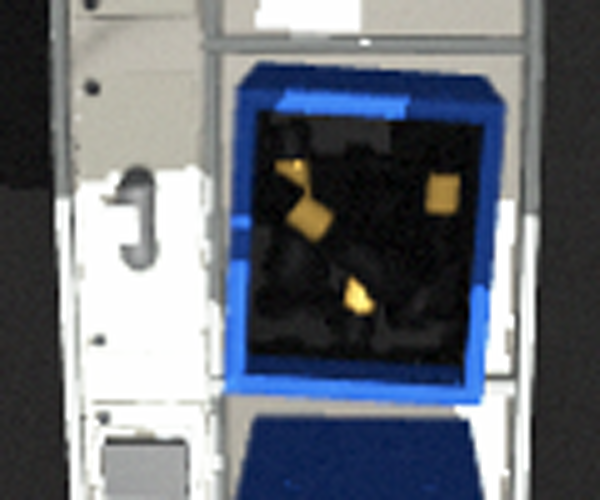

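The valve rim corners average to pixel (252,169), and the rim stands at about z = 0.062–0.066, so the floor is near 0.006. That agrees with the text. Now I'll pick up the valve tub.

```bash
python3 -m inch '[[[2,0,30,0],[2,0,30,0],[0,0,30,0],[0,0,30,0],[0,0,25,0],[0,0,20,0],[0,0,10,0],[0,0,5,0],[0,0,0,0]]]'; python3 -m inch '[[[0,0,0,0],[0,0,0,0],[0,0,0,0],[0,0,0,0],[0,0,0,0],[0,0,0,0],[0,0,0,0],[0,0,0,0]]]' 1 25
```

```text
time: 7.02
tool_pos: [0.57, -0.0133, 0.035]
tool_rot: [3.141, -0.0, 1.508]
contact_force: [0.2, 0.0, -0.0]
opening: 0.0918
time: 8.02
tool_pos: [0.5695, -0.0133, 0.0348]
tool_rot: [-3.141, -0.0, 1.508]
contact_force: [-3.3, 0.4, 4.6]
opening: 0.0565
```

```bash
python3 -m inch '[[[0,0,-10,0],[0,0,-20,0],[0,0,-20,0],[20,0,0,0],[22,0,0,0],[20,0,0,0],[20,0,0,0],[0,0,0,0],[0,0,0,0]]]'
python3 - <<'E'
from h import *
np.set_printoptions(precision=4,suppress=True)
W=wrist(); cv2.imwrite("pics/w2.png",W[0]["img"])
for l in LP+LT:
    for p in place_of("wrist",l)[:1]: print(l,np.round(p["at"]),round(p["conf"],2),won(W,p["at"],.008)[:2])
E
```

```text
time: 9.15
tool_pos: [0.5749, 0.0685, 0.0845]
tool_rot: [-3.141, 0.0, 1.508]
contact_force: [-0.1, -0.2, -3.7]
opening: 0.0568
sample_long [ 86. 183.] 0.78 [0.5261 0.1611]
blank [196. 185.] 0.69 [0.5183 0.0696]
sample_short [281. 193.] 0.55 [ 0.5125 -0.0155]
tub_strip [ 92. 254.] 0.94 [0.5818 0.1513]
tub_valve [ 91. 182.] 0.7 [0.5249 0.1566]
```

View pics/w2.png

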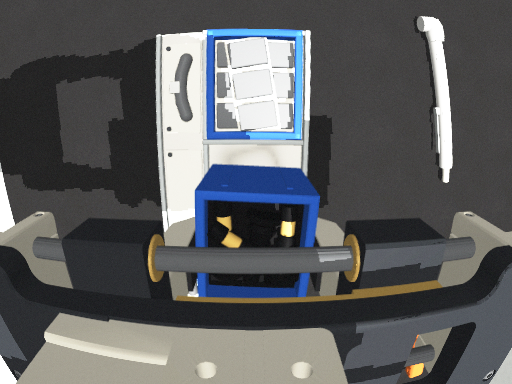

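The valve tub hangs level, with its top edge at about row 170. The strip tub's rim spans columns 204–306 and rows 31–138. Next: work out the in-hand offset, then lower.

```bash
python3 - <<'E'
from h import *
np.set_printoptions(precision=4,suppress=True)
W=wrist()
print("held rim +y edge",won(W,(200,256),.1155), "held base +y edge",won(W,(168,258),.0555))
print("strip rim", np.mean([won(W,p,.066) for p in [(32,204),(30,304),(138,306),(138,207)]],0))
print("rib12 bay edges x", won(W,(143,205),.014),won(W,(143,305),.014))
E
python3 -m inch '[[[0,0,20,0],[0,0,15,0],[0,0,8,0],[0,0,4,0],[0,0,1,0],[0,0,0,0],[0,0,0,0]]]'
```

```text
held rim +y edge [0.5793 0.098  0.1155] held base +y edge [0.5812 0.0998 0.0555]
strip rim [0.5828 0.1537 0.066 ]
rib12 bay edges x [0.541  0.1137 0.014 ] [0.6193 0.1087 0.014 ]
time: 10.58
tool_pos: [0.5753, 0.0685, 0.0371]
tool_rot: [3.141, -0.0, 1.508]
contact_force: [-0.1, -0.7, -3.7]
opening: 0.0561
```

```bash
python3 -m inch '[[[0,0,1,0],[0,0,1,0],[0,0,1,0],[0,0,0,0],[0,0,0,0]]]'
```

```text
time: 11.2
tool_pos: [0.5751, 0.0685, 0.0348]
tool_rot: [3.141, -0.0, 1.508]
contact_force: [-2.1, 0.7, 6.2]
opening: 0.0563
```

```bash
python3 -m inch '[[[0,0,0,0],[0,0,0,0],[0,0,0,0],[0,0,0,0],[0,0,-15,0],[0,0,-40,0],[0,0,-50,0],[-30,0,0,0],[-50,0,0,0],[-50,0,0,0]]]' -1; python3 -m inch '[[[-50,0,0,0],[-50,0,0,0],[-24,-1,0,0],[0,0,0,0],[0,0,0,0]]]'
python3 - <<'E'
from h import *
np.set_printoptions(precision=4,suppress=True)
W=wrist(); cv2.imwrite("pics/w3.png",W[0]["img"])
for l in LP+LT:
    for p in place_of("wrist",l)[:1]: print(l,np.round(p["at"]),round(p["conf"],2),won(W,p["at"],.006)[:2])
E
```

```text
time: 12.45
tool_pos: [0.5669, -0.0623, 0.1402]
tool_rot: [3.14, 0.0, 1.509]
contact_force: [0.4, -1.0, -0.3]
opening: 0.092
time: 13.08
tool_pos: [0.5581, -0.1842, 0.1393]
tool_rot: [3.141, -0.0, 1.508]
contact_force: [0.3, -0.4, 1.1]
opening: 0.092
sample_short [181. 196.] 0.57 [ 0.5    -0.1847]
sample_strip [ 97. 196.] 0.75 [ 0.5085 -0.1   ]
sample_valve [180. 197.] 0.95 [ 0.5008 -0.1834]
tub_long [ 97. 251.] 0.89 [ 0.5623 -0.1044]
tub_short [180. 250.] 0.57 [ 0.5554 -0.1872]
```

View pics/w3.png

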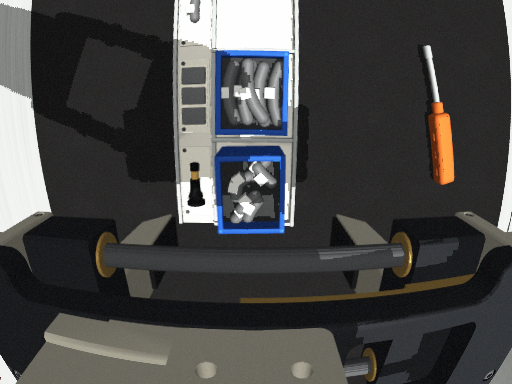

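The short tub's rim spans columns 217–284 and rows 158–232, clear of the bay edges. The long tub is above it, columns 216–289 and rows 52–136.

```bash
python3 - <<'E'
from h import *
np.set_printoptions(precision=4,suppress=True)
W=wrist()
print("short", np.mean([won(W,p,.066) for p in [(158,217),(158,283),(232,284),(232,218)]],0))
print("long", np.mean([won(W,p,.066) for p in [(52,216),(52,289),(136,288),(136,217)]],0))
print("bay x at rib", won(W,(141,214),.014),won(W,(141,294),.014))
E
python3 -m inch '[[[0,0,30,0],[0,0,30,0],[0,0,20,0],[0,0,15,0],[0,0,9,0],[0,0,0,0],[0,0,0,0]]]'
```

```text
short [ 0.5566 -0.186   0.066 ]
long [ 0.5636 -0.1034  0.066 ]
bay x at rib [ 0.5236 -0.1444  0.014 ] [ 0.6005 -0.1493  0.014 ]
time: 14.5
tool_pos: [0.5585, -0.1851, 0.0354]
tool_rot: [3.14, 0.0, 1.508]
contact_force: [-0.5, -0.4, -0.2]
opening: 0.0916
```

```bash
python3 -m inch '[[[0,0,0,0],[0,0,0,0],[0,0,0,0],[0,0,0,0],[0,0,0,0],[0,0,0,0],[0,0,-10,0],[0,0,-25,0],[0,0,-30,0],[0,0,-25,0]]]' 1; python3 -m inch '[[[20,0,0,0],[40,0,0,0],[50,0,0,0],[39,0,0,0],[20,0,0,0],[0,0,20,0],[0,0,30,0],[0,0,25,0],[0,0,10,0],[0,0,0,0]]]';python3 -m inch '[[[0,0,2,0],[0,0,1,0],[0,0,1,0],[0,0,1,0],[0,0,0,0],[0,0,0,0]]]'
```

```text
time: 15.75
tool_pos: [0.5583, -0.185, 0.1262]
tool_rot: [3.14, 0.0, 1.508]
contact_force: [0.4, -0.4, -2.3]
opening: 0.0558
time: 17.0
tool_pos: [0.5683, -0.0162, 0.0391]
tool_rot: [-3.14, -0.0, 1.508]
contact_force: [0.4, 0.6, -1.1]
opening: 0.0558
time: 17.75
tool_pos: [0.5687, -0.0162, 0.0347]
tool_rot: [3.142, -0.0, 1.508]
contact_force: [0.5, 0.0, -2.7]
opening: 0.0563
```

```bash
python3 -m inch '[[[0,0,0.5,0],[0,0,0.5,0],[0,0,0,0],[0,0,0,0]]]'
```

```text
time: 18.25
tool_pos: [0.5686, -0.0163, 0.0347]
tool_rot: [3.141, 0.0, 1.508]
contact_force: [-2.6, 0.5, 7.7]
opening: 0.0556
```

```bash
python3 -m inch '[[[0,0,0,0],[0,0,0,0],[0,0,0,0],[0,0,0,0],[0,0,-10,0],[0,0,-35,0],[0,0,-35,0],[30,0,0,0],[33,1,0,0],[20,0,0,0]]]' -1; python3 -m inch '[[[0,0,30,0],[0,0,30,0],[0,0,15,0],[0,0,5,0],[0,0,0,0],[0,0,0,0]]]'; python3 -m inch '[[[0,0,0,0],[0,0,0,0],[0,0,0,0],[0,0,0,0],[0,0,0,0],[0,0,0,0],[0,0,-10,0],[0,0,-25,0],[0,0,-30,0],[0,0,-25,0]]]' 1
```

```text
time: 19.5
tool_pos: [0.575, 0.0678, 0.1144]
tool_rot: [3.141, -0.0, 1.509]
contact_force: [0.1, 0.8, 0.4]
opening: 0.0919
time: 20.25
tool_pos: [0.5756, 0.0664, 0.0347]
tool_rot: [3.14, -0.0, 1.508]
contact_force: [0.4, -0.2, -0.1]
opening: 0.0921
time: 21.5
tool_pos: [0.5747, 0.0666, 0.125]
tool_rot: [-3.142, -0.0, 1.508]
contact_force: [0.8, 0.3, -3.9]
opening: 0.0564
```

```bash
python3 -m inch '[[[-20,0,0,0],[-40,0,0,0],[-50,0,0,0],[-50,0,0,0],[-50,0,0,0],[-28,0,0,0],[-15,0,0,0],[0,0,20,0],[0,0,30,0],[0,0,0,0]]]'; python3 -m inch '[[[0,0,25,0],[0,0,10,0],[0,0,3,0],[0,0,1,0],[0,0,0,0],[0,0,0,0]]]'; python3 -m inch '[[[0,0,1,0],[0,0,0.5,0],[0,0,0,0],[0,0,0,0]]]'
```

```text
time: 22.75
tool_pos: [0.5568, -0.1848, 0.071]
tool_rot: [-3.135, -0.003, 1.508]
contact_force: [-0.1, 0.5, -4.1]
opening: 0.056
time: 23.5
tool_pos: [0.5592, -0.1861, 0.0352]
tool_rot: [3.141, 0.0, 1.508]
contact_force: [0.3, 0.3, -3.6]
opening: 0.056
time: 24.0
tool_pos: [0.5591, -0.1861, 0.0338]
tool_rot: [3.141, 0.0, 1.508]
contact_force: [-2.6, 1.0, 4.9]
opening: 0.056
```

```bash
python3 -m inch '[[[0,0,0,0],[0,0,0,0],[0,0,0,0],[0,0,0,0],[0,0,-10,0],[0,0,-35,0],[0,0,-40,0],[30,0,0,0],[50,0,0,0],[50,0,0,0]]]' -1; python3 -m inch '[[[50,0,0,0],[50,0,0,0],[50,0,0,0],[40,0,0,0],[20,1,0,0],[0,0,0,0],[0,0,30,0],[0,0,30,0],[0,0,15,0],[0,0,0,0]]]'; python3 -m inch '[[[0,0,8,0],[0,0,1,0],[0,0,0,0],[0,0,0,0]]]'
```

```text
time: 25.25
tool_pos: [0.5673, -0.0552, 0.1192]
tool_rot: [3.14, 0.0, 1.507]
contact_force: [0.0, 0.4, 0.7]
opening: 0.0918
time: 26.5
tool_pos: [0.581, 0.1521, 0.0426]
tool_rot: [-3.14, 0.0, 1.507]
contact_force: [1.0, -0.4, 0.8]
opening: 0.0915
time: 27.0
tool_pos: [0.5815, 0.1534, 0.0346]
tool_rot: [3.141, -0.0, 1.508]
contact_force: [0.2, -0.3, 1.0]
opening: 0.0915
```

```bash
python3 -m inch '[[[0,0,0,0],[0,0,0,0],[0,0,0,0],[0,0,0,0],[0,0,0,0],[0,0,0,0],[0,0,-10,0],[0,0,-20,0],[0,0,-15,0],[0,0,0,0]]]' 1; python3 -m inch '[[[-20,0,0,0],[-30,0,0,0],[-25,-1,0,0],[-10,0,0,0],[0,0,0,0],[0,0,20,0],[0,0,15,0],[0,0,7,0],[0,0,1,0],[0,0,0,0]]]';  python3 -m inch '[[[0,0,1,0],[0,0,0.5,0],[0,0,0.5,0],[0,0,0,0],[0,0,0,0]]]'
```

```text
time: 28.25
tool_pos: [0.5822, 0.1534, 0.0808]
tool_rot: [3.139, -0.001, 1.508]
contact_force: [0.3, -0.5, -1.8]
opening: 0.056
time: 29.5
tool_pos: [0.5753, 0.0686, 0.0366]
tool_rot: [3.141, -0.0, 1.508]
contact_force: [0.2, 0.3, -2.3]
opening: 0.0561
time: 30.12
tool_pos: [0.575, 0.0685, 0.0342]
tool_rot: [3.142, -0.0, 1.508]
contact_force: [0.3, -0.3, -2.7]
opening: 0.0557
```

```bash
python3 -m inch '[[[0,0,0.5,0],[0,0,0.5,0],[0,0,0,0],[0,0,0,0]]]'
```

```text
time: 30.62
tool_pos: [0.575, 0.0685, 0.0342]
tool_rot: [3.141, -0.0, 1.508]
contact_force: [-2.8, 0.8, 6.1]
opening: 0.0558
```

```bash
python3 -m inch '[[[0,0,0,0],[0,0,0,0],[0,0,0,0],[0,0,0,0],[0,0,-10,0],[0,0,-35,0],[0,0,-40,0],[-30,0,0,0],[-50,0,0,0],[-50,0,0,0]]]' -1; python3 -m inch '[[[-30,0,0,0],[-12,0,0,0],[0,0,0,0],[0,0,30,0],[0,0,30,0],[0,0,15,0],[0,0,8,0],[0,0,1,0],[0,0,0,0],[0,0,0,0]]]'; python3 -m inch '[[[0,0,0,0],[0,0,0,0],[0,0,0,0],[0,0,0,0],[0,0,0,0],[0,0,0,0],[0,0,-10,0],[0,0,-25,0],[0,0,-30,0],[0,0,-25,0]]]' 1
```

```text
time: 31.88
tool_pos: [0.5669, -0.0623, 0.1192]
tool_rot: [3.14, 0.0, 1.509]
contact_force: [0.5, -0.6, 0.0]
opening: 0.0917
time: 33.12
tool_pos: [0.5646, -0.1033, 0.035]
tool_rot: [3.14, 0.0, 1.508]
contact_force: [0.1, 0.3, 0.1]
opening: 0.0921
time: 34.38
tool_pos: [0.5645, -0.1031, 0.1258]
tool_rot: [3.14, 0.0, 1.508]
contact_force: [0.1, -0.6, -2.6]
opening: 0.0561
```

```bash
python3 -m inch '[[[20,0,0,0],[40,0,0,0],[50,0,0,0],[50,0,0,0],[50,0,0,0],[33,0,0,0],[15,0,0,0],[0,0,0,0],[0,0,20,0],[0,0,30,0]]]'; python3 -m inch '[[[0,0,25,0],[0,0,12,0],[0,0,2,0],[0,0,1,0],[0,0,0,0],[0,0,0,0]]]'; python3 -m inch '[[[0,0,0.5,0],[0,0,0.5,0],[0,0,0.5,0],[0,0,0,0],[0,0,0,0]]]'
```

```text
time: 35.62
tool_pos: [0.5811, 0.1528, 0.0744]
tool_rot: [3.139, -0.0, 1.506]
contact_force: [0.3, -0.5, -2.4]
opening: 0.0556
time: 36.38
tool_pos: [0.5808, 0.1545, 0.0349]
tool_rot: [3.14, -0.0, 1.508]
contact_force: [0.2, 0.1, -2.2]
opening: 0.0559
time: 37.0
tool_pos: [0.5806, 0.1545, 0.0342]
tool_rot: [3.141, -0.0, 1.508]
contact_force: [-3.5, -1.1, 8.9]
opening: 0.0562
```

```bash
python3 -m inch '[[[0,0,0,0],[0,0,0,0],[0,0,0,0],[0,0,0,0],[0,0,-10,0],[0,0,-35,0],[0,0,-35,0],[-30,0,0,0],[-36,0,0,0],[-20,0,0,0]]]' -1; python3 -m inch '[[[0,0,0,0],[0,0,30,0],[0,0,30,0],[0,0,13,0],[0,0,7,0],[0,0,0,0],[0,0,0,0]]]'; python3 -m inch '[[[0,0,0,0],[0,0,0,0],[0,0,0,0],[0,0,0,0],[0,0,0,0],[0,0,0,0],[0,0,-10,0],[0,0,-25,0],[0,0,-30,0],[0,0,-25,0]]]' 1
```

```text
time: 38.25
tool_pos: [0.5751, 0.0672, 0.1135]
tool_rot: [3.141, -0.0, 1.507]
contact_force: [-0.3, -0.5, -0.6]
opening: 0.0917
time: 39.12
tool_pos: [0.5757, 0.0686, 0.0336]
tool_rot: [3.14, -0.0, 1.508]
contact_force: [1.2, 1.0, 0.7]
opening: 0.0919
time: 40.38
tool_pos: [0.575, 0.0685, 0.1242]
tool_rot: [3.141, -0.0, 1.508]
contact_force: [0.5, -0.3, -2.2]
opening: 0.0557
```

To bay 3 at about (0.564,-0.103): 172 mm along tool -x.

```bash
python3 -m inch '[[[-20,0,0,0],[-40,0,0,0],[-50,0,0,0],[-42,0,0,0],[-20,0,0,0],[0,0,0,0],[0,0,20,0],[0,0,30,0],[0,0,25,0],[0,0,10,0]]]'; python3 -m inch '[[[0,0,3,0],[0,0,1,0],[0,0,0.5,0],[0,0,0,0],[0,0,0,0]]]'; python3 -m inch '[[[0,0,0.5,0],[0,0,0.5,0],[0,0,0,0],[0,0,0,0]]]'
```

```text
time: 41.62
tool_pos: [0.5631, -0.1016, 0.036]
tool_rot: [-3.138, -0.001, 1.509]
contact_force: [-0.1, -0.3, -1.8]
opening: 0.0559
time: 42.25
tool_pos: [0.5643, -0.1032, 0.0336]
tool_rot: [3.141, 0.0, 1.508]
contact_force: [-0.1, 0.2, -2.2]
opening: 0.0562
time: 42.75
tool_pos: [0.5642, -0.1032, 0.0328]
tool_rot: [3.141, 0.0, 1.508]
contact_force: [-2.8, -0.7, 5.6]
opening: 0.0557
```

```bash
python3 -m inch '[[[0,0,0,0],[0,0,0,0],[0,0,0,0],[0,0,0,0],[0,0,-10,0],[0,0,-35,0],[0,0,-50,0],[0,0,-50,0],[-30,0,-50,0],[-40,0,0,0]]]' -1; python3 -m inch '[[[-40,0,0,0],[0,0,0,0],[0,0,0,0]]]'
python3 - <<'E'
from h import *
np.set_printoptions(precision=4,suppress=True)
W=wrist(); cv2.imwrite("pics/w4.png",W[0]["img"])
for l in LP+LT:
    for p in place_of("wrist",l)[:1]: print(l,np.round(p["at"]),round(p["conf"],2),won(W,p["at"],.006)[:2])
S=cam("scene"); c=S[0]["img"][140:280,210:380]; cv2.imwrite("pics/sc2.png",cv2.resize(c,None,fx=4.2,fy=4.2,interpolation=cv2.INTER_CUBIC))
E
```

```text
time: 44.0
tool_pos: [0.5618, -0.1738, 0.2332]
tool_rot: [3.132, 0.004, 1.51]
contact_force: [0.6, 0.2, -0.3]
opening: 0.0918
time: 44.38
tool_pos: [0.5571, -0.2125, 0.2275]
tool_rot: [3.141, -0.001, 1.507]
contact_force: [0.3, 0.5, 0.6]
opening: 0.092
blank [300. 220.] 0.56 [ 0.4903 -0.4309]
sample_short [ 11. 208.] 0.85 [ 0.5133 -0.01  ]
sample_strip [ 73. 209.] 0.93 [ 0.5088 -0.0947]
sample_valve [141. 210.] 0.82 [ 0.5035 -0.1822]
tub_strip [ 77. 256.] 0.75 [ 0.5677 -0.1045]
tub_valve [141. 254.] 0.85 [ 0.5601 -0.1862]
tub_short [ 12. 251.] 0.93 [ 0.5679 -0.0166]
```

View pics/w4.png

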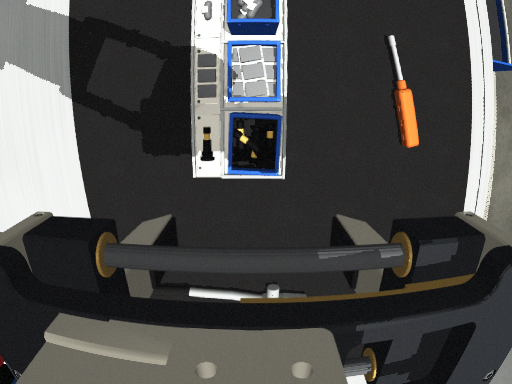

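View pics/sc2.png

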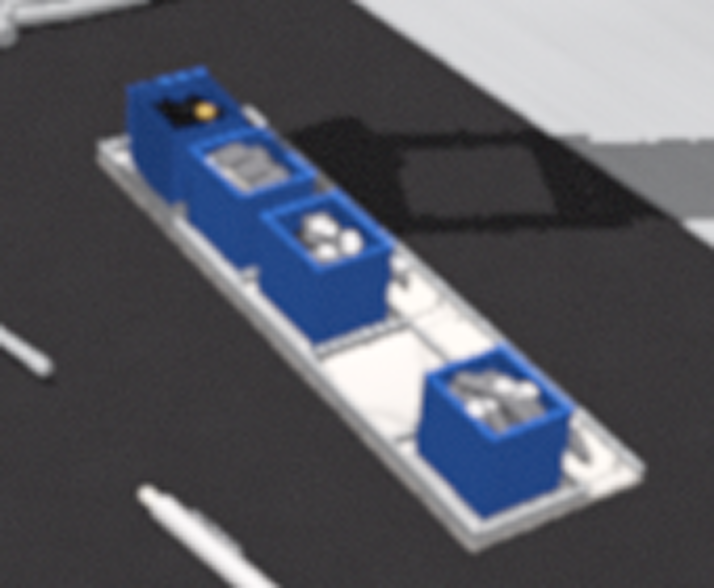

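The wrist view shows the strip tub (columns 228–282, rows 41–101) behind the strip plate, and the valve tub (230–281, 113–174) behind the valve plate. In the scene view all four stand level in their bays and the second bay is empty. One last numeric check covers y and the long tub from the top.

Run:
```python
from h import *
np.set_printoptions(precision=4,suppress=True)
W=wrist()
for n,q in dict(strip=[(41,228),(42,282),(101,281),(100,229)],valve=[(114,230),(114,280),(173,281),(174,230)]).items(): print(n,np.mean([won(W,p,.066) for p in q],0))
T=cam("top")
for l in LP+LT:
    for p in place_of("top",l)[:1]: print(l,np.round(p["at"]),round(p["conf"],2),onz(T,p["at"],.006)[:2])
c=T[0]["img"][175:265,110:330]; cv2.imwrite("pics/top2.png",cv2.resize(c,None,fx=3.6,fy=3.6,interpolation=cv2.INTER_CUBIC))
```

```text
strip [ 0.5669 -0.1034  0.066 ]
valve [ 0.5622 -0.1831  0.066 ]
sample_long [228. 144.] 0.87 [0.5236 0.1583]
blank [233. 180.] 0.71 [0.5157 0.0767]
sample_short [234. 218.] 0.72 [ 0.5155 -0.0093]
sample_strip [240. 258.] 0.7 [ 0.5047 -0.0993]
sample_valve [242. 296.] 0.44 [ 0.5007 -0.1858]
tub_strip [215. 264.] 0.98 [ 0.5616 -0.1105]
tub_long [207. 148.] 0.66 [0.5719 0.1524]
tub_valve [214. 298.] 0.85 [ 0.5637 -0.1886]
tub_short [210. 220.] 0.84 [ 0.5709 -0.0122]
```

View pics/top2.png

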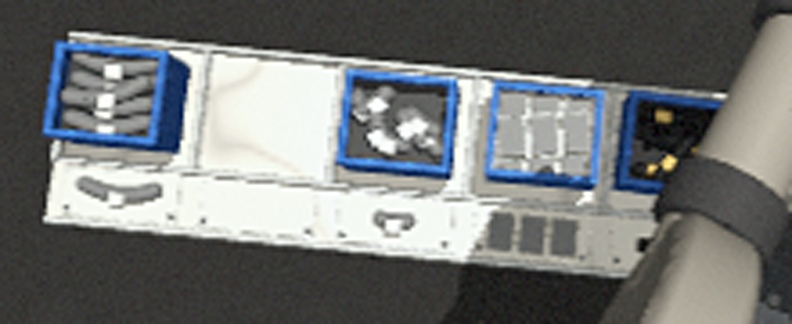

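The top view shows the long, short, strip and valve tubs behind their matching plates, with the spare bay empty. The arm hides part of the valve tub. All measured offsets are well inside tolerance, so I'll hand in.

```bash
python3 -c "
from cell import *
print(hand_in())"
```

```text
the job is handed in; nothing more can be done
None
```

All four tubs are now in the bays behind their matching plates, the spare bay is empty, and I handed the job in at about 45 s. I used the spare bay for two swaps, valve↔short and strip↔long, in six pick-and-places. `hand_in()` gave no verdict.

What the last checks showed:
- **Position:** The rim and network measurements put the tubs mostly within about 5 mm of their bay middles. One low-accuracy top-view reading put the strip tub about 7 mm off along the row. The wrist rim measurement put it under 1 mm off. The long tub's final position rests on where it was released plus the network's top view, which read about 9 mm short along x. The scene picture shows it seated.
- **Height:** Each tub was lowered until floor contact was felt, with the tool at 33–35 mm, about the height at which the tubs were picked. In the pictures all stand level and square.
- **Tools:** I planned no contact with the gauge, valve tool or remover. I did not measure their positions again at the end.
- **View:** In the last top view the arm hid part of the valve tub, so I checked that one from the wrist camera instead.
- **Disagreements:** Some single network readings were wrong, such as the valve plate in the scene view and the blank plate in the last wrist view, and I set them aside.

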